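Show the helper which window goes where

TASK

Show your helper which loose window goes into the panel: point at the loose frosted window on the black mat that is the same size as those already fitted, with the fingertips just above its middle, a few centimetres at most and not touching, and hold there for about two seconds. Then point in the same way at the panel's one empty opening, and finish there, still pointing after about two seconds. Touch and move nothing, neither the windows nor anything else, and do not come down over the middle of any other window or of the foam pad on the way.

Things in the scene. Friction and masses are not known exactly. Their poses are not given: they have to be found in the camera images.
- panel: grey metal door panel, 360 x 360 x 18 mm, flat on two wooden bearers, fixed; origin on the bench (height 0) under its centre, x, y along its edges (x roughly away from the robot), z up; top face 50 mm above the bench. Nine round window places on a 105 mm grid; the row farthest from the robot is all fitted, with a paste tin (30 mm high) and a tape roll (25 mm high) on it
- mat: black bench mat, 260 x 260 x 4 mm, fixed, to the robot's right; origin on the bench under its centre. Things near the mat and the panel are under 80 mm high, except two bottles (170 and 206 mm high) beyond the mat, over 85 mm from the middle of any loose window; taller things (to 220 mm) stand along the back and sides, so fingertips 230 mm above the bench travel clear from point to point
- opening (a point): centre of the mouth of the one empty place in the panel, level with the top of its gasket: a dark round hole 61 mm across, right through the panel, with only the bare black rubber gasket (77 mm outside, 1.5 mm thick, on the panel's top face) round it; 51.5 mm above the bench. It is one of the six places in the two rows nearer the robot
- fitted_1_top (a point): centre of the top face of one of the five fitted windows in the two rows of the panel nearer the robot: frosted white round flange, 70 mm across, 4 mm thick, on a black gasket 77 mm across; its top is 5.5 mm above the panel's top face. Fixed. The six places of these rows lie on a 105 mm grid; which is which varies
- fitted_2_top (a point): centre of the top face of one of the five fitted windows in the two rows of the panel nearer the robot: frosted white round flange, 70 mm across, 4 mm thick, on a black gasket 77 mm across; its top is 5.5 mm above the panel's top face. Fixed. The six places of these rows lie on a 105 mm grid; which is which varies
- fitted_3_top (a point): centre of the top face of one of the five fitted windows in the two rows of the panel nearer the robot: frosted white round flange, 70 mm across, 4 mm thick, on a black gasket 77 mm across; its top is 5.5 mm above the panel's top face. Fixed. The six places of these rows lie on a 105 mm grid; which is which varies
- fitted_4_top (a point): centre of the top face of one of the five fitted windows in the two rows of the panel nearer the robot: frosted white round flange, 70 mm across, 4 mm thick, on a black gasket 77 mm across; its top is 5.5 mm above the panel's top face. Fixed. The six places of these rows lie on a 105 mm grid; which is which varies
- fitted_5_top (a point): centre of the top face of one of the five fitted windows in the two rows of the panel nearer the robot: frosted white round flange, 70 mm across, 4 mm thick, on a black gasket 77 mm across; its top is 5.5 mm above the panel's top face. Fixed. The six places of these rows lie on a 105 mm grid; which is which varies
- window_same_top (a point): centre of the top face of the loose window that is the same size as those in the panel: frosted white disc, flange 70 mm across and 4 mm thick, uppermost, above a 60 mm spigot 10 mm deep, 14 mm high in all; it lies flat on the black mat (260 x 260 x 4 mm) to the robot's right, loose, about 60 g, with the three below in the other places of a 130 mm square, in any order
- window_small_top (a point): centre of the top face of the small loose window on the mat: same frosted make, flange 48 mm across, 14 mm high
- window_large_top (a point): centre of the top face of the large loose window on the mat: same frosted make, flange 92 mm across, 14 mm high
- foam_pad_top (a point): centre of the top face of the yellow foam polishing pad on the mat, 84 mm across, 27 mm high
Mind the look-alikes: they are no part of the job. What is shaped like the part that bears window_same_top but red is not meant.

How it is judged (in metres and radians):
On the way, in this order (a step that is already met when the one before it is completed fails the run):
1. point at the loose window of the panel's size, fingertips just above its middle, for 1.5 s (horizontal distance between the grasp point and window_same_top below 0.025 m and z of the grasp point in the frame of window_same_top between 0.019 and 0.075 m), for 1.5 s.
2. then point at the empty opening, fingertips just above its middle, for 1.5 s (horizontal distance between the grasp point and opening below 0.025 m and z of the grasp point in the frame of opening between 0.019 and 0.075 m), for 1.5 s.
At the end, for the whole second after the job is handed in: the grasp point between the fingers is within 25 mm sideways of the opening's centre and 19 to 75 mm above the gasket's top (fingertips about 0 to 55 mm above), and the loose windows and the foam pad lie within 10 mm of where they were (all of step 2 and distance of each of window_same_top, window_small_top, window_large_top, foam_pad_top from where it was at the start of the episode below 0.01 m); the robot touches nothing.
It fails at once if the robot touches something (over 0.5 N) (contact force between any of the fingers, the arm and anything else above 0.5 N).
It fails at once if a loose window or the foam pad is moved, lifted or carried (over 10 mm) (distance of any of window_same_top, window_small_top, window_large_top, foam_pad_top from where it was at the start of the episode above 0.01 m).
It fails at once if a wrong thing is pointed at: the fingers come down low (grasp point under 60 mm above it) within 20 mm of the middle of another window or the foam pad ((horizontal distance between the grasp point and fitted_1_top below 0.02 m and z of the grasp point in the frame of fitted_1_top between -0.05 and 0.06 m) or (horizontal distance between the grasp point and fitted_2_top below 0.02 m and z of the grasp point in the frame of fitted_2_top between -0.05 and 0.06 m) or (horizontal distance between the grasp point and fitted_3_top below 0.02 m and z of the grasp point in the frame of fitted_3_top between -0.05 and 0.06 m) or (horizontal distance between the grasp point and fitted_4_top below 0.02 m and z of the grasp point in the frame of fitted_4_top between -0.05 and 0.06 m) or (horizontal distance between the grasp point and fitted_5_top below 0.02 m and z of the grasp point in the frame of fitted_5_top between -0.05 and 0.06 m) or (horizontal distance between the grasp point and window_small_top below 0.02 m and z of the grasp point in the frame of window_small_top between -0.05 and 0.06 m) or (horizontal distance between the grasp point and window_large_top below 0.02 m and z of the grasp point in the frame of window_large_top between -0.05 and 0.06 m) or (horizontal distance between the grasp point and foam_pad_top below 0.02 m and z of the grasp point in the frame of foam_pad_top between -0.05 and 0.06 m)).
It also fails if it takes over 43 s, if anything falls off the work surface, if the arm or the gripper's body presses on something with over 40 N, if the wrist force passes 120 N, or if a joint passes its speed limit or range.

ROBOT

A 6-joint arm with a two-finger parallel gripper is mounted at the origin on the work surface. World frame = base frame: x ahead of the robot, y to its left, z up, the work surface at z = 0. Lengths are in mm, angles in rad, forces in N, time in s.
With the tool pointing down it reaches from about 300 to 775 mm from the base axis. Payload 14.6 kg.
Tool frame: the origin (TCP) lies on the mounting face of the last link; the fingertips stand 199 mm ahead of it and the grasp point (between the pads) lies 180 mm ahead of it; z points along the fingers, y is the line along which they close (so a half turn about z gives the same grasp; the last joint's range is limited). The gripper opens to 94 mm and grips with 3 to 60 N. Pads are 16 mm wide; open, the fingers measure 119 mm over their backs; the gripper's body (75 mm by 177 mm) begins 78 mm behind the grasp point.
Start: joints at [1.091, 0.3, 1.521, -0, 1.321, -0.067], TCP at [220.644, 503.793, 404.646] pointing down, gripper open.
Joint ranges: [-3.03, 3.03], [-0.79, 2.21], [0.23, 2.52], [-1.04, 4.18], [0, 3.07], [-2.55, 2.55]. Speed limits (rad/s): [2.22, 2.22, 2.57, 3.14, 3.14, 3.14].

INTERFACE

Orientations are given as [roll, pitch, yaw] about the fixed x, y, z axes, in that order (R = Rz(yaw) Ry(pitch) Rx(roll)).
In Python, from cell import manip gives the robot as it stands. The module is installed in compiled form; this text tells all that it offers.
- The arm moves only by the shell command python3 -m creep 'ROWS' [FORCE]. ROWS is a JSON object of lists of equal length, an entry for each row: "slide": the shift along the world's x, y, z in cm, a list of three; "turn": the turn about the world's z in rad; "claw": the opening, from 0 (shut) to 1 (fully open). A call has 1 to 8 rows; each row shifts and turns the commanded pose from where the row before left it; what a row does not reach is not made up. A row lasts 1/8 s, in which the tool goes at most 62.5 mm and 10.7 degrees, less where a joint would pass 70% of its speed; a pose out of reach is approached as far as the arm can. A call with a gripper value outside its range is refused whole. The fingers move at their own pace and stop on an object; FORCE is the grip in N (left out, the last holds). Time passes only in rows, so rows that do not move let the fingers close. It gives the time, the measured TCP pose, the force, the opening and the grip force at its end, in the units of the state.
- manip.read_state(): the state, without advancing time (a new reading comes with each control period).
- manip.camera(name): name is "side" or "top" or "wrist"; returns (picture, depth): 400x640x3 uint8, red, green, blue; 400x640 float32, mm along the optical axis (not along the pixel's ray), 0 where there is no reading.
- manip.calibration(name): a dict with "intrinsics" (3x3 intrinsics, pixels), "pose" (4x4, takes a point from camera to world coordinates). Camera axes: x right, y up, looking along -z (the intrinsics and any distortion apply to the point x, -y, -z); pixel columns grow to the right and rows downward; lengths in mm; the calibration is good to about 2 mm. A picture is of the moment at which its call begins: read the wrist's pose just before it. calibration takes no time and is no camera call; for the wrist camera it gives the pose at the moment of the call.
- manip.sign_off(): hands the job in; it is judged then, once.
Trained networks look in the newest picture that a camera, given by its name, has taken for a name from the list of things; names that differ only in an ending like _2 or _b are one class to them, and where a whole thing is asked for, a point or a joint stands for the part that bears it (a point fixed in the world has none). Each returns a list of dicts, best first, with "score" (0 to 1); they miss things now and then, are a little off and sometimes report something else, mostly with a low value. They report only what shows in the picture. A call takes as long as a camera call. They do not tell look-alikes from the thing itself.
- manip.cut_out(query, camera): "mask" (400x640 bool, what is visible of it) and "position" ([column, row] in pixels, amid what is visible of it).
The state is a dict: "clock": time; "joints": joint angles; "qd": joint speeds; "effort": joint torques, N m; "eef_pos": TCP position; "eef_rot": TCP orientation; "wrist_force": force on the tool from outside, world axes, zero at the start; "moment": the same for the moment, N m; "finger_gap": finger opening in mm; "finger_force": force on a finger pad.
Only numpy, scipy, OpenCV 4.12 (cv2) and the standard library are available. Lean on these libraries where they do the work, as an engineer would, in place of code of your own. Each camera call takes 0.05 s, during which the arm holds its last target. There are 200 camera calls.

## Working session

There is one attempt and no reset: what is moved stays moved. The work goes in short steps, Python scripts to look and compute and a shell command to move; the robot and the scene stay as the last step left them, time stands still between calls to the robot, and variables do not carry over. Pictures are saved under pics/ and viewed, at most 10 in all, crops included, and the job is handed in when it is done.

```bash
mkdir -p pics; python3 - <<'E'
from cell import manip
import cv2
for n in("top","side"):
    p,d=manip.camera(n); cv2.imwrite(f"pics/{n}0.png",p[:,:,::-1])
s=manip.read_state();print(s["clock"],s["eef_pos"],s["eef_rot"])
E
```

```text
0.1 [220.63626937 503.78139489 404.15151754] [-3.14059587e+00 -9.23774642e-05  2.72878756e+00]
```

View pics/top0.png

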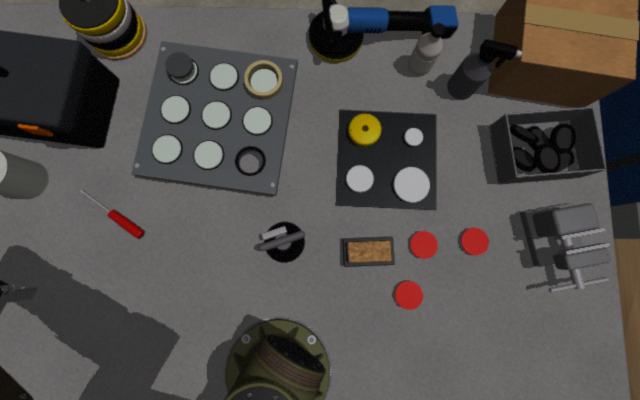

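The top view shows the empty opening at about (250,160). On the mat are the pad (365,129), a small window (413,137), a mid-sized one (360,179) and a large one (411,185). Next I'll measure positions and diameters.

```bash
python3 - <<'E'
from cell import manip
import cv2,numpy as np
p,d=manip.camera("top");c=manip.calibration("top");K=c["intrinsics"];T=c["pose"]
def w(u,v,z):
    r=T[:3,:3]@np.array([(u-K[0,2])/K[0,0],-(v-K[1,2])/K[1,1],-1]);o=T[:3,3]
    return o+r*(z-o[2])/r[2]
g=cv2.cvtColor(p,cv2.COLOR_RGB2GRAY);m=(g>120).astype(np.uint8)
hsv=cv2.cvtColor(p,cv2.COLOR_RGB2HSV)
n,l,st,ce=cv2.connectedComponentsWithStats(((g>125)&(hsv[...,1]<60)).astype(np.uint8))
for i in range(1,n):
    u,v=ce[i]
    if 150<st[i,4]<2500 and 135<u<440 and 60<v<210:
        z=18 if u>300 else 55.5
        s=np.linalg.norm(w(u+1,v,z)-w(u,v,z))
        print(ce[i].round(1),st[i,2:],w(u,v,z).round(1),"diam",round(2*s*(st[i,4]/np.pi)**.5,1))
print("hole guess",w(250,160,51.5).round(1), d[150:172:3,250], K,T.round(3),c.keys())
for q in("opening","window_same_top"):
    for r in manip.cut_out(q,"top")[:5]: print(q,r["score"],r["position"],w(*r["position"],51.5 if q=="opening" else 18).round(1))
E
python3 - <<'E'
import cv2
im=cv2.imread("pics/top0.png")
cv2.imwrite("pics/crop.png",cv2.resize(im[30:220,130:450],None,fx=2.5,fy=2.5,interpolation=cv2.INTER_CUBIC))
E
```

```text
[223.4  75.5] [ 26  24 516] [730.3 157.3  55.5] diam 65.4
[263.3  80.5] [ 26  24 488] [718.8  54.7  55.5] diam 63.6
[174.8 108.5] [ 27  26 546] [639.5 274.5  55.5] diam 66.2
[215.7 114.2] [ 27  26 555] [626.1 170.7  55.5] diam 66.7
[256.9 119.9] [ 27  26 556] [613.1  66.7  55.5] diam 66.7
[413.7 136.2] [ 18  17 240] [ 590.2 -337.    18. ] diam 45.7
[166.1 148.4] [ 28  26 577] [535.2 288.1  55.5] diam 66.9
[207.9 154.1] [ 27  27 583] [522.3 184.1  55.5] diam 67.2
[359.7 178.2] [ 26  26 541] [ 475.9 -195.8   18. ] diam 67.3
[411.7 184.1] [ 35  35 961] [ 462.6 -328.8   18. ] diam 89.7
hole guess [510.2  80.2  51.5] [936.4881  974.5283  969.79407 973.1668  971.0339  966.0098  966.7181
 963.6476 ] [[369.74425149   0.         321.23119623]
 [  0.         369.74425149 198.74083796]
 [  0.           0.           1.        ]] [[ 1.50000e-02  9.88000e-01 -1.53000e-01  2.77758e+02]
 [-1.00000e+00  1.60000e-02  6.00000e-03 -9.21110e+01]
 [ 9.00000e-03  1.53000e-01  9.88000e-01  9.44728e+02]
 [ 0.00000e+00  0.00000e+00  0.00000e+00  1.00000e+00]] dict_keys(['intrinsics', 'pose'])
opening 0.72 [242.2, 166.5] [493.4  98.8  51.5]
window_same_top 0.96 [475.5, 241.7] [ 318.5 -485.4   18. ]
window_same_top 0.87 [358.2, 179.1] [ 473.4 -191.9   18. ]
window_same_top 0.86 [407.5, 294.6] [ 187.4 -312.3   18. ]
window_same_top 0.61 [424.6, 243.5] [ 312.1 -357.7   18. ]
```

View pics/crop.png

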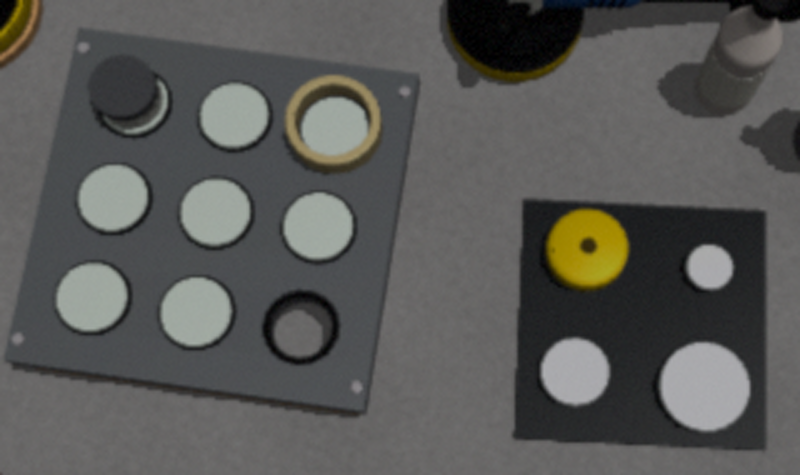

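View pics/side0.png

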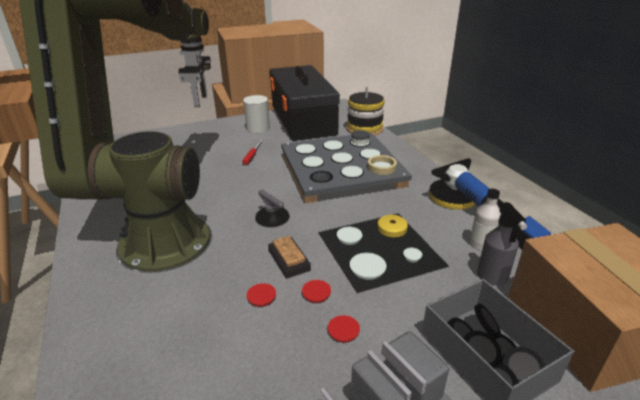

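The mid-sized window, 67.3 mm as measured, matches the fitted ones (66–67 mm) and lies at (476,-196). Both the grid and the picture put the opening at (509.5,80). The side view shows nothing tall between the two. I'll rise first, then cross.

```bash
python3 -m creep '{"slide":[[0,0,2],[0,0,2],[1.8,-5,0],[1.8,-5,0],[1.8,-5,0],[1.8,-5,0],[1.8,-5,0],[1.8,-5,0]],"turn":[0,0,0,0,0,0,0,0],"claw":[1,1,1,1,1,1,1,1]}'
python3 -m creep '{"slide":[[1.8,-5,0],[1.8,-5,0],[1.8,-5,0],[1.8,-5,0],[1.8,-5,0],[1.8,-5,0],[1.8,-5,0],[0,0,0]],"turn":[0,0,0,0,0,0,0,0],"claw":[1,1,1,1,1,1,1,1]}'
```

```text
clock: 1.25
eef_pos: [328.8, 202.2, 444.8]
eef_rot: [3.141, 0.0, 2.729]
wrist_force: [1.0, -0.5, 0.6]
finger_gap: 94.4
finger_force: 0.0
clock: 2.25
eef_pos: [455.1, -148.6, 443.9]
eef_rot: [-3.141, -0.001, 2.725]
wrist_force: [0.4, 0.3, 0.0]
finger_gap: 94.2
finger_force: 0.0
```

```bash
python3 -m creep '{"slide":[[1.1,-2.4,0],[1,-2.3,0],[0,0,0],[0,0,0]],"turn":[0,0,0,0],"claw":[1,1,1,1]}'
python3 - <<'E'
from cell import manip
import cv2,numpy as np
p,d=manip.camera("wrist");c=manip.calibration("wrist");K=c["intrinsics"];T=c["pose"]
for X in((475.9,-195.8,18),(509.5,80.2,51.5)):
    q=T[:3,:3].T@(np.array(X)-T[:3,3]);u=K@[q[0],-q[1],-q[2]];u=u[:2]/u[2];print(u)
    p=p.copy();cv2.circle(p,tuple(int(a) for a in u),4,(255,0,255),-1)
cv2.imwrite("pics/w1.png",p[:,:,::-1])
E
```

```text
clock: 2.75
eef_pos: [475.4, -192.3, 444.7]
eef_rot: [3.141, -0.0, 2.729]
wrist_force: [-0.6, 0.6, 0.0]
finger_gap: 94.0
finger_force: 0.0
[319.49717187 174.60108633]
[559.671173   109.63155082]
```

View pics/w1.png

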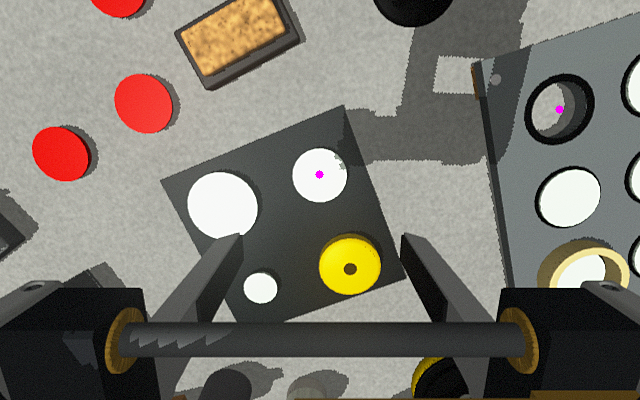

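The wrist view confirms both targets: the marks fall on the middle of the mid-sized window (319,175) and in the opening (560,110). Now I'll descend and hold.

```bash
python3 -m creep '{"slide":[[0,-0.3,-4],[0,0,-4],[0,0,-4],[0,0,-3],[0,0,-2],[0,0,-1.5],[0,0,-1],[0,0,-0.5]],"turn":[0,0,0,0,0,0,0,0],"claw":[1,1,1,1,1,1,1,1]}'
for i in 1 2; do python3 -m creep '{"slide":[[0,0,0],[0,0,0],[0,0,0],[0,0,0],[0,0,0],[0,0,0],[0,0,0],[0,0,0]],"turn":[0,0,0,0,0,0,0,0],"claw":[1,1,1,1,1,1,1,1]}'; done
python3 -m creep '{"slide":[[0,0,0],[0,0,0],[0,0,0],[0,0,4],[0,0,4],[0,0,4],[0,0,4],[0,0,4]],"turn":[0,0,0,0,0,0,0,0],"claw":[1,1,1,1,1,1,1,1]}'
python3 -m creep '{"slide":[[0.6,4.6,0],[0.6,4.6,0],[0.6,4.6,0],[0.5,4.6,0],[0.5,4.6,0],[0.5,4.3,0],[0,0,0],[0,0,0]],"turn":[0,0,0,0,0,0,0,0],"claw":[1,1,1,1,1,1,1,1]}'
```

```text
clock: 3.8
eef_pos: [475.7, -196.1, 244.5]
eef_rot: [3.142, 0.0, 2.729]
wrist_force: [-0.1, 0.5, 0.1]
finger_gap: 94.1
finger_force: 0.0
clock: 4.8
eef_pos: [475.6, -196.2, 244.6]
eef_rot: [-3.142, -0.0, 2.729]
wrist_force: [0.4, 0.4, -0.5]
finger_gap: 93.9
finger_force: 0.0
clock: 5.8
eef_pos: [475.6, -196.2, 244.6]
eef_rot: [-3.142, -0.0, 2.729]
wrist_force: [-0.7, 1.1, -0.8]
finger_gap: 94.1
finger_force: 0.0
clock: 6.8
eef_pos: [475.4, -196.1, 446.1]
eef_rot: [-3.142, 0.0, 2.729]
wrist_force: [0.5, -0.1, 0.1]
finger_gap: 93.8
finger_force: 0.0
clock: 7.8
eef_pos: [508.6, 76.4, 444.6]
eef_rot: [-3.141, -0.0, 2.729]
wrist_force: [0.7, 0.1, 0.1]
finger_gap: 94.1
finger_force: 0.0
```

Now down over the opening: 445 → 280, and hold.

```bash
python3 -m creep '{"slide":[[0.1,0.4,-4],[0,0,-4],[0,0,-3],[0,0,-2.5],[0,0,-1.5],[0,0,-1],[0,0,-0.5],[0,0,0]],"turn":[0,0,0,0,0,0,0,0],"claw":[1,1,1,1,1,1,1,1]}'
for i in 1 2; do python3 -m creep '{"slide":[[0,0,0],[0,0,0],[0,0,0],[0,0,0],[0,0,0],[0,0,0],[0,0,0],[0,0,0]],"turn":[0,0,0,0,0,0,0,0],"claw":[1,1,1,1,1,1,1,1]}'; done
python3 -c "
from cell import manip
s=manip.read_state();print(s['eef_pos'],s['clock'])
p=s['eef_pos']
if abs(p[0]-509.5)<8 and abs(p[1]-80.2)<8 and 265<p[2]<290: print(manip.sign_off())"
```

```text
clock: 8.8
eef_pos: [509.7, 80.7, 279.9]
eef_rot: [3.141, 0.0, 2.729]
wrist_force: [0.8, 0.3, 0.6]
finger_gap: 94.2
finger_force: 0.0
clock: 9.8
eef_pos: [509.6, 80.8, 279.7]
eef_rot: [3.142, 0.0, 2.729]
wrist_force: [-0.4, 0.0, -0.5]
finger_gap: 94.3
finger_force: 0.0
clock: 10.8
eef_pos: [509.6, 80.8, 279.7]
eef_rot: [3.142, 0.0, 2.729]
wrist_force: [-0.4, 1.0, -0.5]
finger_gap: 93.6
finger_force: 0.0
[509.64086425  80.81232812 279.65193187] 10.8
the job is handed in; nothing more can be done
None
```

The arm pointed at the matching loose window for about two seconds, then at the panel's empty opening, where it was still pointing when I handed the job in at 10.8 s, with no sign of touching anything; no verdict was returned.

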